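# Pump up the flat air reservoir on the repair bench

## Task

Two blue hand-primed air pumps are bolted to the electronics bench; one is already charged, with its orange pin standing fully out. On the other one, press the black palm knob all the way down and let it spring fully up again, over and over, until its own orange pin stands fully out with the green band showing, then leave the knob up. Work by pushing the knob only: do not touch either pin or the charged pump, and do not shift anything else on the bench.

Things in the scene. Friction and masses are not known exactly. Their poses are not given: they have to be found in the camera images.
- pump_a: the pump to be charged (its pin starts 0 to 20 mm out): bolted-down air pump: blue housing 150 x 84, 78 high, on a 170 x 96 steel foot plate, aluminium plates on its flanks. Origin under its centre, z up, x along its length: the black palm knob (plunger) stands on the -x end at x = -42, the orange indicator pin on the +x end at x = +45, both at y = 0
- plunger_a (a joint): plunger of pump_a, in m: 0 fully up, 0.016 pressed right down to its stop. A spring (about 4.5 N at the top, 8.5 N at the bottom) brings it back up by itself when let go
- plunger_a_top (a point): centre of the flat top of pump_a's round black knob (42 across, top 125 above the bench when up, 109 when pressed); it moves down with the knob
- pin_a (a joint): indicator pin of pump_a, in m: 0 sunk (top 9 above the housing), 0.050 fully out (top 59 above the housing, 137 above the bench, green band at its foot showing). It stays where it is while the knob goes down and is lifted about 9 mm (the first time up to 16 mm) each time the knob rises from a full press, so 3 to 5 full strokes are needed; presses of less than about 10 mm may do nothing, and strokes after it is fully out do nothing
- indicator_a: the orange pin of pump_a itself, 14 across; origin at the centre of its top end. Not to be touched
- pump_b: the charged pump, not to be touched; same build as pump_a: bolted-down air pump: blue housing 150 x 84, 78 high, on a 170 x 96 steel foot plate, aluminium plates on its flanks. Origin under its centre, z up, x along its length: the black palm knob (plunger) stands on the -x end at x = -42, the orange indicator pin on the +x end at x = +45, both at y = 0
- plunger_b (a joint): plunger of pump_b, in m: 0 fully up, 0.016 pressed right down to its stop. A spring (about 4.5 N at the top, 8.5 N at the bottom) brings it back up by itself when let go
- pin_b (a joint): indicator pin of pump_b, in m: 0 sunk (top 9 above the housing), 0.050 fully out (top 59 above the housing, 137 above the bench, green band at its foot showing); starts fully out
- spool_c (a point): loose bystander: red plastic wire spool standing on end beside one pump, 48 across, 40 tall; point at its centre, half-way up
- flux_jar_c (a point): loose bystander: brown glass jar with a black lid beside the other pump, 44 across, 50 tall; point half-way up
- spray_c (a point): loose bystander: white bottle with a red cap, 52 across, 150 tall, at the far middle of the bench; point half-way up
- screwdriver: loose bystander: screwdriver with a yellow handle lying flat near the robot, up to 30 high; origin under its middle
- tape: loose bystander: blue ring of tape lying flat near the robot, 70 across, 18 high; origin at the centre of its underside
- pliers: loose bystander: pliers with red handles lying flat near the robot, about 145 long, 13 high; origin under the pivot
- tin_c (a point): loose bystander: yellow tin, 100 across, 150 tall, right side of the bench; point half-way up
- parts_tray: loose bystander: grey divided parts tray 160 x 110 x 35, left side of the bench; origin at the centre of its underside
Mind the look-alikes: they are no part of the job. What is shaped like the pump_a but brown or purple is not meant.

How it is judged:
On the way, in this order (a step that is already met when the one before it is completed fails the run):
1. the uncharged pump's knob is pressed down (value of joint plunger_a above 0.01 m).
2. the knob has come up again (value of joint plunger_a below 0.004 m).
3. the knob is pressed down again (value of joint plunger_a above 0.01 m).
4. the pin stands fully out (value of joint pin_a above 0.046 m), for 0.1 s.
At the end, for the whole second after the job is handed in: The flat pump's pin is fully out (at least 46 of 50 mm) and at rest, its knob is back up (within 3 mm), and the charged pump is as it was (pin at least 46 mm out, knob within 3 mm of up) (value of joint each of pin_a, pin_b above 0.046 m and value of joint each of plunger_a, plunger_b below 0.003 m and velocity of joint pin_a between -0.01 and 0.01 m/s); the robot touches nothing.
It fails at once if the indicator pin of the pump being charged is touched (contact force between any of the fingers, the arm and indicator_a above 1 N).
It fails at once if the charged pump is touched (contact force between any of the fingers, the arm and pump_b above 1 N).
It fails at once if a bystander is lifted, carried or pushed away (more than 20 mm) (distance of any of spool_c, flux_jar_c, spray_c, screwdriver, tape, pliers, tin_c, parts_tray from where it was at the start of the episode above 0.02 m).
It also fails if it takes over 43 s, if anything falls off the work surface, if the arm or the gripper's body presses on something with over 40 N, if the wrist force passes 120 N, or if a joint passes its speed limit or range.

## Robot

A 6-joint arm with a two-finger parallel gripper is mounted at the origin on the work surface. World frame = base frame: x ahead of the robot, y to its left, z up, the work surface at z = 0. Lengths are in m, angles in rad, forces in N, time in s.
With the tool pointing down it reaches from about 0.25 to 0.775 m from the base axis. Payload 8.9 kg.
Tool frame: the origin (TCP) lies between the finger pads; the fingertips stand 14 mm ahead of it and the grasp point (between the pads) lies 5 mm behind it; x points along the fingers, z is the direction in which the jaws open and shut, and the axes are right-handed (so a half turn about x gives the same grasp; the last joint's range is limited). The gripper opens to 85 mm and grips with 20 to 120 N. Pads are 22 mm wide; open, the fingers measure 114 mm over their backs; the gripper's body (76 mm by 85 mm) begins 54 mm behind the grasp point. The pads swing forward as they close: fully open they stand 13 mm farther back than shut.
Start: joints at [-1.419, 0.291, -0.153, 1.127, 0, 1.431], TCP at [0.151, -0.503, 0.245] pointing down, gripper open.
Joint ranges: [-2.52, 2.52], [-0.91, 1.74], [-1.3, 1.37], [-1.96, 2.02], [-1.52, 1.47], [-3.14, 3.14]. Speed limits (rad/s): [2.22, 2.22, 2.79, 3.14, 3.14, 3.14].

## Interface

Orientations are given as [roll, pitch, yaw] about the fixed x, y, z axes, in that order (R = Rz(yaw) Ry(pitch) Rx(roll)).
In Python, from workcell import telemetry, get_image, calibration, robot gives the robot as it stands. The module is installed in compiled form; this text tells all that it offers.
- The arm moves only by the tool servo_tool, never from a script. Its argument "moves" is a list of rows, each an object of numbers: "dx", "dy", "dz": the shift along the tool's x, y, z as a fraction of full scale; "wx", "wy", "wz": the turn, a rotation vector about the tool's x, y, z as a fraction of full scale; "gripper": the gripper's target within -1 to 1 (fully open at 1, half-way at 0, shut at -1). A call has 1 to 12 rows; each row shifts and turns the commanded pose from where the row before left it, along the tool's axes as they then stand; what a row does not reach is not made up. Full scale, the value 1, is 3 cm for a shift and 4 degrees for a turn. A row lasts 1/12 s, in which the tool goes at most 41.7 mm and 7.16 degrees, less where a joint would pass 70% of its speed; a pose out of reach is approached as far as the arm can. A call with a number of a shift or a turn outside -1 to 1 is refused whole. A call with a gripper value outside its range is refused whole. The fingers move at their own pace and stop on an object; the grip force is fixed at half the most. Time passes only in rows, so rows that do not move let the fingers close. It gives the time, the measured TCP pose, the force and the opening at its end, in the units of the state.
- telemetry.observe(): the state, without advancing time (a new reading comes with each control period).
- get_image(name): name is "scene" or "top"; returns the picture (480x640x3 uint8, red, green, blue); there is no depth.
- calibration(name): a dict with "camera_matrix" (3x3 intrinsics, pixels), "k1" (the pictures are not rectified: a ray, as slopes to the right and down, at radius r is drawn at 1 + k1 r^2 times it, then the intrinsics apply), "extrinsics" (4x4, takes a point from world to camera coordinates). Camera axes: x right, y up, looking along -z (the intrinsics and any distortion apply to the point x, -y, -z); pixel columns grow to the right and rows downward; lengths in m; the calibration is good to about 2 mm. A picture is of the moment at which its call begins. calibration takes no time and is no camera call.
- robot.job_done(): hands the job in, once; it reports no verdict.
The state is a dict: "time": time; "q": joint angles; "qd": joint speeds; "joint_torque": joint torques, N m; "ee_pos": TCP position; "orientation": TCP orientation; "contact_force": force on the tool from outside, world axes, zero at the start; "torque": the same for the moment, N m; "gripper_width": opening from 0.0 (shut) to 1.0 (fully open).
Only numpy, scipy, OpenCV 4.12 (cv2) and the standard library are available. Lean on these libraries where they do the work, as an engineer would, in place of code of your own. Each camera call takes 0.05 s, during which the arm holds its last target.

## Working session

There is one attempt and no reset: what is moved stays moved. The work goes in short steps, Python scripts to look and compute and a tool call to move; the robot and the scene stay as the last step left them, time stands still between calls to the robot, and variables do not carry over. Pictures are saved under pics/ and viewed, and the job is handed in when it is done.

Besides the shell and the picture viewer there is one more tool, called after ">>>" as name(argument=value, ...), one argument or row to a line, values as JSON. servo_tool: Moves the arm, as the interface text tells. Its arguments: {"type":"object","properties":{"moves":{"type":"array"}},"required":["moves"]}

```bash
mkdir -p pics; python3 - <<'E'
from workcell import telemetry, get_image, calibration
import cv2
for n in("scene","top"):
    cv2.imwrite(f"pics/{n}0.png",get_image(n)[:,:,::-1]); print(calibration(n))
print(telemetry.observe())
E
```

```text
{'camera_matrix': array([[550.66050104,   0.        , 315.64455146],
       [  0.        , 550.66050104, 244.66820139],
       [  0.        ,   0.        ,   1.        ]]), 'k1': -0.02117642490802898, 'extrinsics': array([[-0.01050351,  0.99991675, -0.00749397,  0.05646275],
       [-0.81112321, -0.00413705,  0.58486069,  0.38933767],
       [ 0.584781  ,  0.01222162,  0.81109914, -2.01721597],
       [ 0.        ,  0.        ,  0.        ,  1.        ]])}
{'camera_matrix': array([[543.52435906,   0.        , 316.10875172],
       [  0.        , 543.52435906, 236.84423333],
       [  0.        ,   0.        ,   1.        ]]), 'k1': -0.13083998801405866, 'extrinsics': array([[ 0.01662904, -0.99953595,  0.02552175, -0.07874072],
       [ 0.99337449,  0.01941872,  0.11326979, -0.55406398],
       [-0.11371283,  0.02346909,  0.99323642, -1.59222411],
       [ 0.        ,  0.        ,  0.        ,  1.        ]])}
{'time': 0.1, 'q': array([-1.41929915e+00,  2.91173867e-01, -1.54037860e-01,  1.12669647e+00,
       -3.27859376e-05,  1.43149969e+00]), 'qd': array([-0.00186624, -0.00180467,  0.00258474, -0.00199103, -0.00023569,
        0.00030879]), 'joint_torque': array([ 1.17469950e-03, -5.37976062e+01,  3.31919289e+01,  9.28532478e-03,
       -2.10873282e-04, -3.37739703e-07]), 'ee_pos': array([ 0.1504637 , -0.50259294,  0.24482059]), 'orientation': array([3.03177479, 1.56968398, 1.7517723 ]), 'contact_force': array([-0.15827711,  0.746629  , -0.14461526]), 'torque': array([-0.02685545,  0.03583499, -0.00831092]), 'gripper_width': 1.003658424215365}
```

View pics/scene0.png

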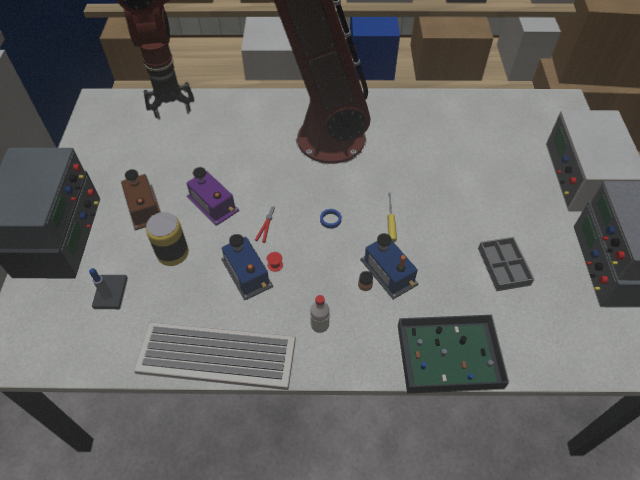

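View pics/top0.png

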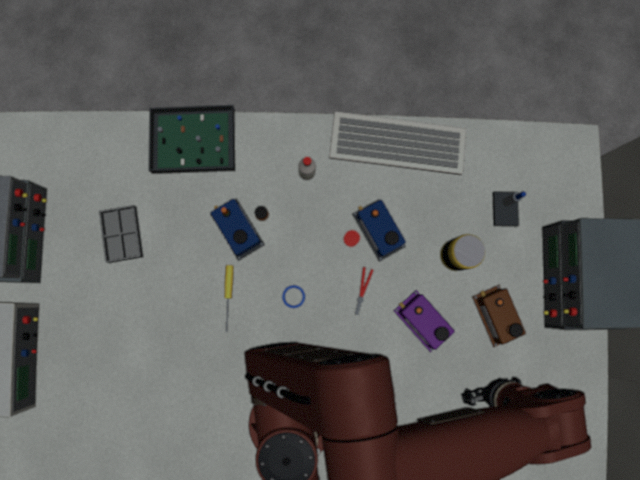

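```bash
python3 - <<'E'
import cv2,numpy as np
s=cv2.imread("pics/scene0.png");t=cv2.imread("pics/top0.png")
a=cv2.resize(s[215:315,205:305],(400,400),interpolation=2);b=cv2.resize(s[215:315,345:445],(400,400),interpolation=2)
cv2.imwrite("pics/c1.png",np.hstack([a,b]))
a=cv2.resize(t[180:280,330:430],(400,400),interpolation=2);b=cv2.resize(t[180:280,190:290],(400,400),interpolation=2)
cv2.imwrite("pics/c2.png",np.hstack([a,b]))
E
```

```text
(no output)
```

View pics/c1.png

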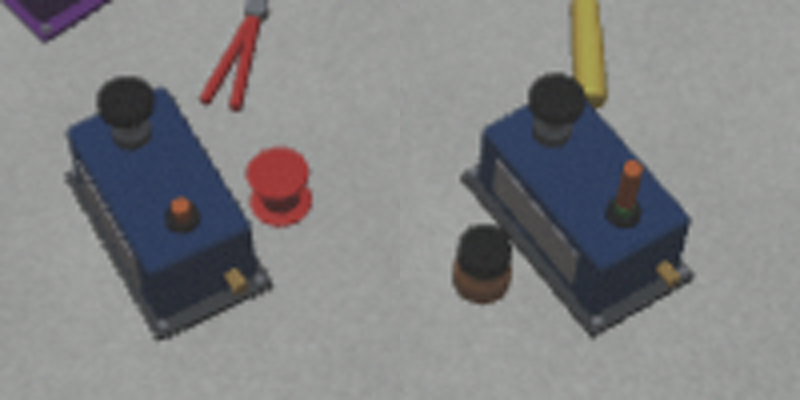

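View pics/c2.png

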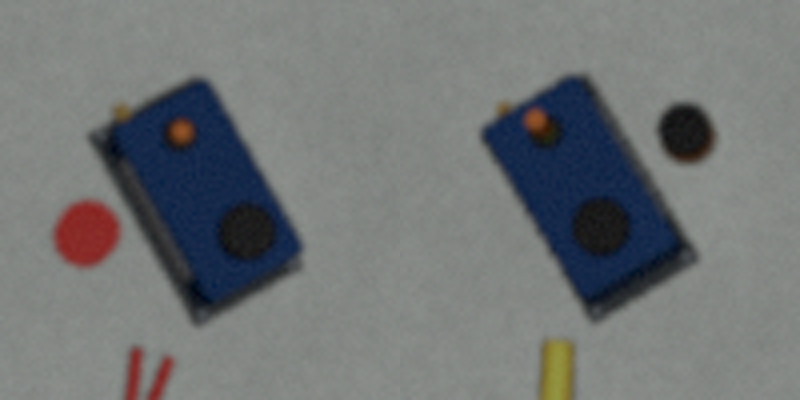

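```bash
cat > h.py <<'E'
import numpy as np,cv2
from workcell import calibration
def ray(n,u,v):
    c=calibration(n);K=c['camera_matrix']
    p=cv2.undistortPoints(np.array([[[u,v]]],float),K,np.array([c['k1'],0,0,0]))[0,0]
    E=c['extrinsics'];R=E[:3,:3];o=-R.T@E[:3,3]
    return o,R.T@np.array([p[0],-p[1],-1.])
def onz(n,u,v,z):
    o,d=ray(n,u,v);return o+d*(z-o[2])/d[2]
def tri(s,t):
    o,d=ray('scene',*s);p,e=ray('top',*t)
    A=np.c_[d,-e];k=np.linalg.lstsq(A,p-o,rcond=None)[0]
    a,b=o+k[0]*d,p+k[1]*e
    return (a+b)/2,np.linalg.norm(a-b)
def proj(n,P):
    c=calibration(n);E=c['extrinsics'];q=E[:3,:3]@np.array(P,float)+E[:3,3]
    x,y=q[0]/-q[2],-q[1]/-q[2];f=1+c['k1']*(x*x+y*y);K=c['camera_matrix']
    return K[0,0]*x*f+K[0,2],K[1,1]*y*f+K[1,2]
E
python3 - <<'E'
from h import *
for nm,s,t,z in [("knobA",(236.4,239.5),(391.5,237.8),.125),("pinA",(250.2,266),(375.2,212.7),.09),("knobB",(384,239.4),(240.3,236.5),.125),("pinB",(403,257.5),(324-190+190-90,210),.137)]:
    print(nm,tri(s,t),onz('scene',*s,z),onz('top',*t,z))
E
```

```text
knobA (array([ 0.54716888, -0.28133276,  0.11698223]), np.float64(0.0005584036329782436)) [ 0.5530818  -0.27949175  0.125     ] [ 0.54625836 -0.28029934  0.125     ]
pinA (array([ 0.62265937, -0.23766814,  0.09139316]), np.float64(0.0006903710220372885)) [ 0.62175729 -0.23753794  0.09      ] [ 0.6229027  -0.23820211  0.09      ]
knobB (array([0.54282482, 0.14880321, 0.11440196]), np.float64(0.0012447848336978142)) [0.55059075 0.14796063 0.125     ] [0.54160939 0.14694008 0.125     ]
pinB (array([0.61725331, 0.18181372, 0.12916584]), np.float64(0.02983435033150994)) [0.62204951 0.19553992 0.137     ] [0.61483038 0.16577511 0.137     ]
```

```bash
python3 - <<'E'
from workcell import telemetry
from scipy.spatial.transform import Rotation as T
import numpy as np
s=telemetry.observe();R=T.from_euler('xyz',s['orientation']).as_matrix();print(R.round(4))
d=np.array([.547,-.280,.245])-s['ee_pos'];print(d,(R.T@d)/.03)
z=R[:,2];print(np.degrees(np.arctan2(z[1],z[0])))
from h import proj
for n in('scene','top'): print(proj(n,[.547,-.28,.125]))
E
```

```text
[[-2.000e-04  9.580e-01  2.867e-01]
 [ 1.100e-03  2.867e-01 -9.580e-01]
 [-1.000e+00  1.000e-04 -1.100e-03]]
[3.96536300e-01 2.22592943e-01 1.79413291e-04] [-5.08233490e-04  1.47902870e+01 -3.31852647e+00]
-73.33873659966115
(np.float64(236.42370153851124), np.float64(237.81309691704172))
(np.float64(391.39555593761776), np.float64(237.53801133048154))
```

>>> servo_tool(
  moves=[
    {"dy": 0.5, "dz": -0.1, "gripper": -1},
    {"dy": 1, "dz": -0.22, "gripper": -1},
    {"dy": 1, "dz": -0.22, "gripper": -1},
    {"dy": 1, "dz": -0.22, "gripper": -1},
    {"dy": 1, "dz": -0.22, "gripper": -1},
    {"dy": 1, "dz": -0.22, "gripper": -1},
    {"dy": 1, "dz": -0.22, "gripper": -1},
    {"dy": 1, "dz": -0.22, "gripper": -1},
    {"dy": 0.5, "dz": -0.12, "gripper": -1},
    {"gripper": -1},
  ],
)

```text
invalid input
```

>>> servo_tool(
  moves=[
    {"dx": 0, "dy": 0.5, "dz": -0.1, "wx": 0, "wy": 0, "wz": 0, "gripper": -1},
    {"dx": 0, "dy": 1, "dz": -0.22, "wx": 0, "wy": 0, "wz": 0, "gripper": -1},
    {"dx": 0, "dy": 1, "dz": -0.22, "wx": 0, "wy": 0, "wz": 0, "gripper": -1},
    {"dx": 0, "dy": 1, "dz": -0.22, "wx": 0, "wy": 0, "wz": 0, "gripper": -1},
    {"dx": 0, "dy": 1, "dz": -0.22, "wx": 0, "wy": 0, "wz": 0, "gripper": -1},
    {"dx": 0, "dy": 1, "dz": -0.22, "wx": 0, "wy": 0, "wz": 0, "gripper": -1},
    {"dx": 0, "dy": 1, "dz": -0.22, "wx": 0, "wy": 0, "wz": 0, "gripper": -1},
    {"dx": 0, "dy": 1, "dz": -0.22, "wx": 0, "wy": 0, "wz": 0, "gripper": -1},
    {"dx": 0, "dy": 0.5, "dz": -0.12, "wx": 0, "wy": 0, "wz": 0, "gripper": -1},
    {"dx": 0, "dy": 0, "dz": 0, "wx": 0, "wy": 0, "wz": 0, "gripper": -1},
  ],
)

```text
time: 0.93
ee_pos: [0.3676, -0.3817, 0.2449]
orientation: [2.528, 1.57, 1.251]
contact_force: [-1.3, -0.4, 0.2]
gripper_width: -0.001
```

>>> servo_tool(
  moves=[
    {"dx": 0, "dy": 1, "dz": -0.23, "wx": 0, "wy": 0, "wz": 0, "gripper": -1},
    {"dx": 0, "dy": 1, "dz": -0.23, "wx": 0, "wy": 0, "wz": 0, "gripper": -1},
    {"dx": 0, "dy": 1, "dz": -0.23, "wx": 0, "wy": 0, "wz": 0, "gripper": -1},
    {"dx": 0, "dy": 1, "dz": -0.23, "wx": 0, "wy": 0, "wz": 0, "gripper": -1},
    {"dx": 0, "dy": 1, "dz": -0.23, "wx": 0, "wy": 0, "wz": 0, "gripper": -1},
    {"dx": 0, "dy": 1, "dz": -0.23, "wx": 0, "wy": 0, "wz": 0, "gripper": -1},
    {"dx": 0, "dy": 0.75, "dz": -0.18, "wx": 0, "wy": 0, "wz": 0, "gripper": -1},
    {"dx": 0, "dy": 0, "dz": 0, "wx": -1, "wy": 0, "wz": 0, "gripper": -1},
    {"dx": 0, "dy": 0, "dz": 0, "wx": -1, "wy": 0, "wz": 0, "gripper": -1},
    {"dx": 0, "dy": 0, "dz": 0, "wx": -1, "wy": 0, "wz": 0, "gripper": -1},
    {"dx": 0, "dy": 0, "dz": 0, "wx": 0, "wy": 0, "wz": 0, "gripper": -1},
    {"dx": 0, "dy": 0, "dz": 0, "wx": 0, "wy": 0, "wz": 0, "gripper": -1},
  ],
)

```text
time: 1.93
ee_pos: [0.5454, -0.2812, 0.245]
orientation: [-2.396, 1.57, 2.814]
contact_force: [0.7, -0.5, -0.3]
gripper_width: 0.002
```

```bash
python3 - <<'E'
from workcell import telemetry, get_image
from scipy.spatial.transform import Rotation as T
import cv2,numpy as np
s=telemetry.observe();print(s['ee_pos'],s['contact_force'],T.from_euler('xyz',s['orientation']).as_matrix().round(3))
a=get_image("scene")[:,:,::-1];b=get_image("top")[:,:,::-1]
cv2.imwrite("pics/v1.png",np.hstack([cv2.resize(a[165:315,175:325],(400,400)),cv2.resize(b[160:310,310:460],(400,400))]))
E
```

```text
[ 0.54538771 -0.28115652  0.24503224] [ 0.67757724 -0.49398043 -0.31979335] [[-0.001  0.879  0.477]
 [ 0.     0.477 -0.879]
 [-1.    -0.    -0.   ]]
```

View pics/v1.png

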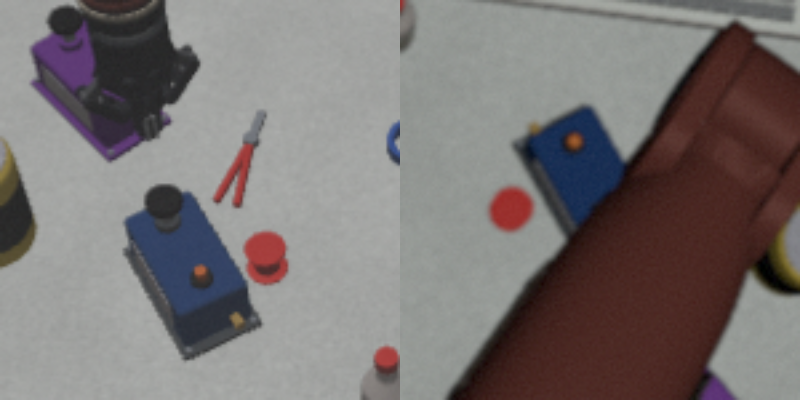

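The gripper is shut and above pump_a's knob (crop (163,200)), with the jaws across the pump. Next I descend to just above the knob.

>>> servo_tool(
  moves=[
    {"dx": 1, "dy": 0.05, "dz": 0, "wx": 0, "wy": 0, "wz": 0, "gripper": -1},
    {"dx": 1, "dy": 0, "dz": 0, "wx": 0, "wy": 0, "wz": 0, "gripper": -1},
    {"dx": 0.8, "dy": 0, "dz": 0, "wx": 0, "wy": 0, "wz": 0, "gripper": -1},
    {"dx": 0.4, "dy": 0, "dz": 0, "wx": 0, "wy": 0, "wz": 0, "gripper": -1},
    {"dx": 0, "dy": 0, "dz": 0, "wx": 0, "wy": 0, "wz": 0, "gripper": -1},
    {"dx": 0, "dy": 0, "dz": 0, "wx": 0, "wy": 0, "wz": 0, "gripper": -1},
  ],
)

```text
time: 2.53
ee_pos: [0.5468, -0.28, 0.1492]
orientation: [-2.603, 1.57, 2.608]
contact_force: [-0.3, -0.0, 0.5]
gripper_width: -0.003
```

```bash
python3 - <<'E'
from workcell import telemetry, get_image
import cv2,numpy as np
s=telemetry.observe();print(s['time'],s['ee_pos'],s['contact_force'])
a=get_image("scene")[:,:,::-1]
cv2.imwrite("pics/v2.png",cv2.resize(a[165:315,175:325],(600,600)))
E
```

```text
2.5333 [ 0.54683505 -0.2800097   0.14918639] [-0.25630066 -0.02816084  0.49076193]
```

View pics/v2.png

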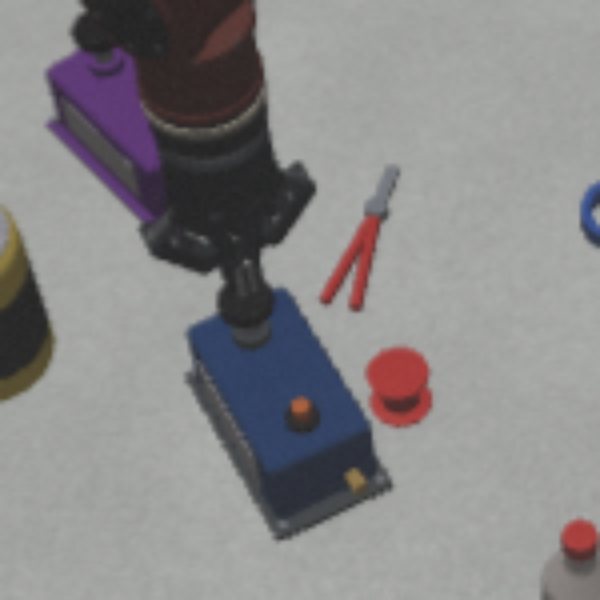

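The fingertips are over the knob (crop (243,300)), well clear of the pin at (302,410). I press to TCP z≈0.129 and read the force.

>>> servo_tool(
  moves=[
    {"dx": 0.3, "dy": 0, "dz": 0, "wx": 0, "wy": 0, "wz": 0, "gripper": -1},
    {"dx": 0.37, "dy": 0, "dz": 0, "wx": 0, "wy": 0, "wz": 0, "gripper": -1},
    {"dx": 0, "dy": 0, "dz": 0, "wx": 0, "wy": 0, "wz": 0, "gripper": -1},
    {"dx": 0, "dy": 0, "dz": 0, "wx": 0, "wy": 0, "wz": 0, "gripper": -1},
  ],
)

```text
time: 2.92
ee_pos: [0.5481, -0.2807, 0.1297]
orientation: [0.442, 1.568, -0.629]
contact_force: [1.9, -1.6, 5.6]
gripper_width: -0.002
```

>>> servo_tool(
  moves=[
    {"dx": 0.2, "dy": 0, "dz": 0, "wx": 0, "wy": 0, "wz": 0, "gripper": -1},
    {"dx": 0, "dy": 0, "dz": 0, "wx": 0, "wy": 0, "wz": 0, "gripper": -1},
    {"dx": 0, "dy": 0, "dz": 0, "wx": 0, "wy": 0, "wz": 0, "gripper": -1},
  ],
)

```text
time: 3.17
ee_pos: [0.5482, -0.2807, 0.1242]
orientation: [0.437, 1.568, -0.634]
contact_force: [1.4, -1.5, 6.7]
gripper_width: 0.004
```

>>> servo_tool(
  moves=[
    {"dx": 0.08, "dy": 0, "dz": 0, "wx": 0, "wy": 0, "wz": 0, "gripper": -1},
    {"dx": 0, "dy": 0, "dz": 0, "wx": 0, "wy": 0, "wz": 0, "gripper": -1},
    {"dx": 0, "dy": 0, "dz": 0, "wx": 0, "wy": 0, "wz": 0, "gripper": -1},
  ],
)

```text
time: 3.42
ee_pos: [0.5482, -0.2807, 0.123]
orientation: [0.412, 1.567, -0.659]
contact_force: [-2.3, -0.5, 15.5]
gripper_width: 0.003
```

The force jumped to 15.5 N, so the knob is at its stop. Releasing fully.

>>> servo_tool(
  moves=[
    {"dx": -0.45, "dy": 0, "dz": 0, "wx": 0, "wy": 0, "wz": 0, "gripper": -1},
    {"dx": -0.45, "dy": 0, "dz": 0, "wx": 0, "wy": 0, "wz": 0, "gripper": -1},
    {"dx": 0, "dy": 0, "dz": 0, "wx": 0, "wy": 0, "wz": 0, "gripper": -1},
    {"dx": 0, "dy": 0, "dz": 0, "wx": 0, "wy": 0, "wz": 0, "gripper": -1},
    {"dx": 0, "dy": 0, "dz": 0, "wx": 0, "wy": 0, "wz": 0, "gripper": -1},
  ],
)

```text
time: 3.83
ee_pos: [0.5468, -0.2796, 0.1471]
orientation: [-2.66, 1.57, 2.552]
contact_force: [0.4, -0.2, 0.3]
gripper_width: -0.002
```

```bash
python3 - <<'E'
from workcell import telemetry, get_image
import cv2,numpy as np
s=telemetry.observe();print(s['time'],s['ee_pos'],s['contact_force'])
a=get_image("scene")[:,:,::-1]
cv2.imwrite("pics/v3.png",cv2.resize(a[165:315,175:325],(600,600)))
E
```

```text
3.8333 [ 0.546784   -0.27963975  0.14706162] [ 0.39038096 -0.1826669   0.28285114]
```

View pics/v3.png

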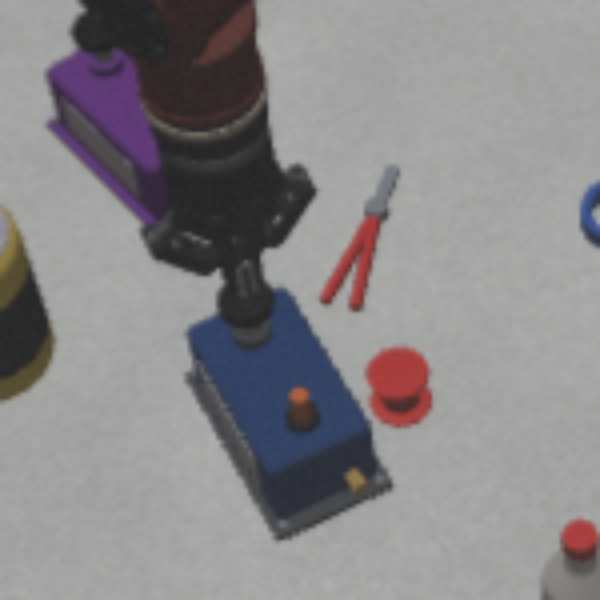

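The pin tip rose in the crop (row ~402 to ~391), so the stroke worked. Doing the next one the same way.

>>> servo_tool(
  moves=[
    {"dx": 0.45, "dy": 0, "dz": 0, "wx": 0, "wy": 0, "wz": 0, "gripper": -1},
    {"dx": 0.45, "dy": 0, "dz": 0, "wx": 0, "wy": 0, "wz": 0, "gripper": -1},
    {"dx": 0, "dy": 0, "dz": 0, "wx": 0, "wy": 0, "wz": 0, "gripper": -1},
    {"dx": 0, "dy": 0, "dz": 0, "wx": 0, "wy": 0, "wz": 0, "gripper": -1},
    {"dx": 0, "dy": 0, "dz": 0, "wx": 0, "wy": 0, "wz": 0, "gripper": -1},
  ],
)

```text
time: 4.3
ee_pos: [0.5481, -0.2805, 0.1229]
orientation: [0.468, 1.568, -0.603]
contact_force: [-4.0, 2.7, 23.6]
gripper_width: -0.0
```

>>> servo_tool(
  moves=[
    {"dx": -0.45, "dy": 0, "dz": 0, "wx": 0, "wy": 0, "wz": 0, "gripper": -1},
    {"dx": -0.45, "dy": 0, "dz": 0, "wx": 0, "wy": 0, "wz": 0, "gripper": -1},
    {"dx": 0, "dy": 0, "dz": 0, "wx": 0, "wy": 0, "wz": 0, "gripper": -1},
    {"dx": 0, "dy": 0, "dz": 0, "wx": 0, "wy": 0, "wz": 0, "gripper": -1},
    {"dx": 0, "dy": 0, "dz": 0, "wx": 0, "wy": 0, "wz": 0, "gripper": -1},
  ],
)

```text
time: 4.72
ee_pos: [0.5466, -0.2795, 0.1465]
orientation: [-2.676, 1.569, 2.537]
contact_force: [0.2, -0.1, -0.3]
gripper_width: -0.003
```

```bash
python3 - <<'E'
from workcell import telemetry, get_image
import cv2,numpy as np
s=telemetry.observe();print(s['time'],s['ee_pos'],s['contact_force'])
a=get_image("scene")[:,:,::-1]
cv2.imwrite("pics/v4.png",cv2.resize(a[165:315,175:325],(600,600)))
E
```

```text
4.7167 [ 0.54661466 -0.27952764  0.14652523] [ 0.15877156 -0.09849171 -0.29176343]
```

View pics/v4.png

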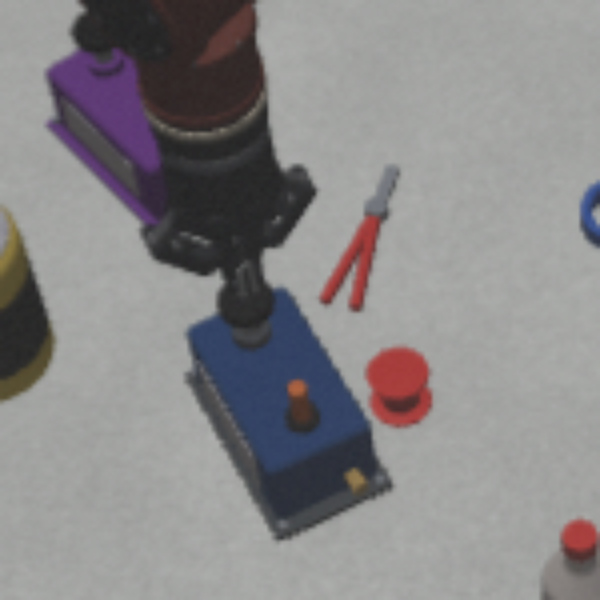

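The pin is higher again (tip row ~382) and the press reached its stop with a safe force. Third stroke.

>>> servo_tool(
  moves=[
    {"dx": 0.45, "dy": 0, "dz": 0, "wx": 0, "wy": 0, "wz": 0, "gripper": -1},
    {"dx": 0.42, "dy": 0, "dz": 0, "wx": 0, "wy": 0, "wz": 0, "gripper": -1},
    {"dx": 0, "dy": 0, "dz": 0, "wx": 0, "wy": 0, "wz": 0, "gripper": -1},
    {"dx": 0, "dy": 0, "dz": 0, "wx": 0, "wy": 0, "wz": 0, "gripper": -1},
    {"dx": 0, "dy": 0, "dz": 0, "wx": 0, "wy": 0, "wz": 0, "gripper": -1},
  ],
)

```text
time: 5.18
ee_pos: [0.548, -0.2805, 0.123]
orientation: [0.47, 1.568, -0.601]
contact_force: [-1.7, 1.3, 18.2]
gripper_width: 0.0
```

>>> servo_tool(
  moves=[
    {"dx": -0.45, "dy": 0, "dz": 0, "wx": 0, "wy": 0, "wz": 0, "gripper": -1},
    {"dx": -0.45, "dy": 0, "dz": 0, "wx": 0, "wy": 0, "wz": 0, "gripper": -1},
    {"dx": 0, "dy": 0, "dz": 0, "wx": 0, "wy": 0, "wz": 0, "gripper": -1},
    {"dx": 0, "dy": 0, "dz": 0, "wx": 0, "wy": 0, "wz": 0, "gripper": -1},
    {"dx": 0, "dy": 0, "dz": 0, "wx": 0, "wy": 0, "wz": 0, "gripper": -1},
  ],
)

```text
time: 5.6
ee_pos: [0.5466, -0.2796, 0.1474]
orientation: [-2.67, 1.569, 2.542]
contact_force: [1.0, 0.7, -0.1]
gripper_width: 0.004
```

```bash
python3 - <<'E'
from workcell import telemetry, get_image
import cv2,numpy as np
s=telemetry.observe();print(s['time'],s['ee_pos'],s['contact_force'])
a=get_image("scene")[:,:,::-1]
cv2.imwrite("pics/v5.png",cv2.resize(a[165:315,175:325],(600,600)))
E
```

```text
5.6 [ 0.54663137 -0.27957074  0.14740528] [ 0.98870211  0.7473513  -0.10003027]
```

View pics/v5.png

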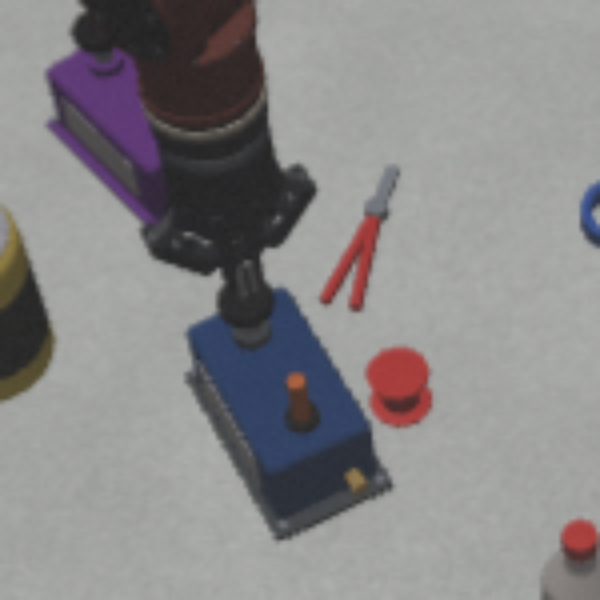

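The tip is now at row ~376, with no green at the foot yet. Fourth stroke.

>>> servo_tool(
  moves=[
    {"dx": 0.45, "dy": 0, "dz": 0, "wx": 0, "wy": 0, "wz": 0, "gripper": -1},
    {"dx": 0.45, "dy": 0, "dz": 0, "wx": 0, "wy": 0, "wz": 0, "gripper": -1},
    {"dx": 0, "dy": 0, "dz": 0, "wx": 0, "wy": 0, "wz": 0, "gripper": -1},
    {"dx": 0, "dy": 0, "dz": 0, "wx": 0, "wy": 0, "wz": 0, "gripper": -1},
    {"dx": 0, "dy": 0, "dz": 0, "wx": 0, "wy": 0, "wz": 0, "gripper": -1},
  ],
)

```text
time: 6.07
ee_pos: [0.548, -0.2805, 0.123]
orientation: [0.486, 1.568, -0.585]
contact_force: [-1.9, -0.1, 17.6]
gripper_width: -0.001
```

>>> servo_tool(
  moves=[
    {"dx": -0.45, "dy": 0, "dz": 0, "wx": 0, "wy": 0, "wz": 0, "gripper": -1},
    {"dx": -0.45, "dy": 0, "dz": 0, "wx": 0, "wy": 0, "wz": 0, "gripper": -1},
    {"dx": 0, "dy": 0, "dz": 0, "wx": 0, "wy": 0, "wz": 0, "gripper": -1},
    {"dx": 0, "dy": 0, "dz": 0, "wx": 0, "wy": 0, "wz": 0, "gripper": -1},
    {"dx": 0, "dy": 0, "dz": 0, "wx": 0, "wy": 0, "wz": 0, "gripper": -1},
  ],
)

```text
time: 6.48
ee_pos: [0.5466, -0.2796, 0.1474]
orientation: [-2.686, 1.569, 2.526]
contact_force: [0.0, -0.6, 0.5]
gripper_width: -0.0
```

```bash
python3 - <<'E'
from workcell import telemetry, get_image
from h import proj
import cv2,numpy as np
s=telemetry.observe();print(s['time'],s['ee_pos'],s['contact_force'])
a=get_image("scene")[:,:,::-1]
cv2.imwrite("pics/v6.png",np.hstack([cv2.resize(a[235:295,220:280],(400,400),interpolation=2),cv2.resize(a[235:295,370:430],(400,400),interpolation=2)]))
for z in (.087,.128,.137): 
    u,v=proj('scene',[.6227,-.238,z]);print(z,(u-220)*400/60,(v-235)*400/60)
E
```

```text
6.4833 [ 0.54663531 -0.27956251  0.14738348] [ 0.00756984 -0.59260564  0.49240102]
0.087 200.81389685490498 212.32385190611052
0.128 190.72579970728006 158.797264677656
0.137 188.45376723134942 146.73887729729736
```

View pics/v6.png

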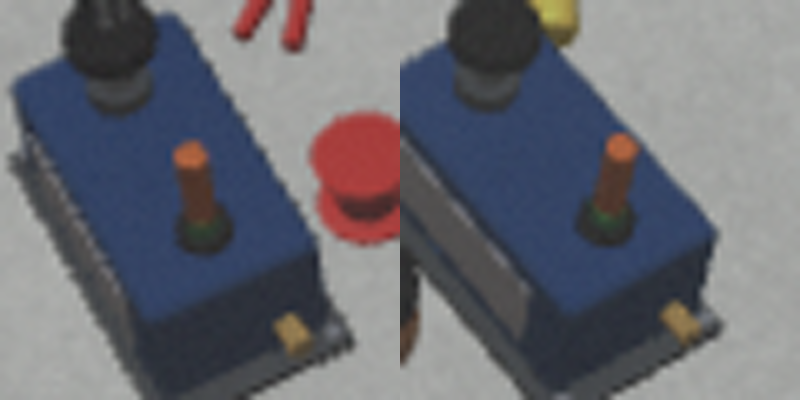

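The green band shows, but the tip (row ~155, predicted 147 when fully out) may still be a little short. An extra stroke does no harm, so I do one.

>>> servo_tool(
  moves=[
    {"dx": 0.45, "dy": 0, "dz": 0, "wx": 0, "wy": 0, "wz": 0, "gripper": -1},
    {"dx": 0.45, "dy": 0, "dz": 0, "wx": 0, "wy": 0, "wz": 0, "gripper": -1},
    {"dx": 0, "dy": 0, "dz": 0, "wx": 0, "wy": 0, "wz": 0, "gripper": -1},
    {"dx": 0, "dy": 0, "dz": 0, "wx": 0, "wy": 0, "wz": 0, "gripper": -1},
    {"dx": 0, "dy": 0, "dz": 0, "wx": 0, "wy": 0, "wz": 0, "gripper": -1},
  ],
)

```text
time: 6.95
ee_pos: [0.5481, -0.2805, 0.123]
orientation: [0.496, 1.568, -0.575]
contact_force: [-3.0, 0.6, 16.7]
gripper_width: 0.001
```

>>> servo_tool(
  moves=[
    {"dx": -0.45, "dy": 0, "dz": 0, "wx": 0, "wy": 0, "wz": 0, "gripper": -1},
    {"dx": -0.45, "dy": 0, "dz": 0, "wx": 0, "wy": 0, "wz": 0, "gripper": -1},
    {"dx": 0, "dy": 0, "dz": 0, "wx": 0, "wy": 0, "wz": 0, "gripper": -1},
    {"dx": 0, "dy": 0, "dz": 0, "wx": 0, "wy": 0, "wz": 0, "gripper": -1},
    {"dx": 0, "dy": 0, "dz": 0, "wx": 0, "wy": 0, "wz": 0, "gripper": -1},
  ],
)

```text
time: 7.37
ee_pos: [0.5466, -0.2796, 0.1474]
orientation: [-2.636, 1.569, 2.576]
contact_force: [-0.3, -0.3, 0.1]
gripper_width: 0.004
```

```bash
python3 - <<'E'
from workcell import telemetry, get_image
import cv2,numpy as np
s=telemetry.observe();print(s['time'],s['ee_pos'],s['contact_force'])
a=get_image("scene")[:,:,::-1]
cv2.imwrite("pics/v7.png",np.hstack([cv2.resize(a[235:295,220:280],(400,400),interpolation=2),cv2.resize(a[235:295,370:430],(400,400),interpolation=2)]))
E
```

```text
7.3667 [ 0.54657396 -0.27956397  0.14736092] [-0.34444398 -0.27734237  0.09367885]
```

View pics/v7.png

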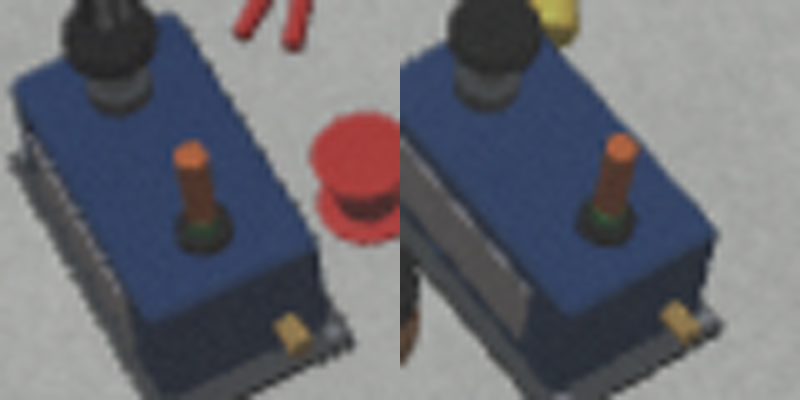

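The extra stroke changed nothing, so the pin is at its end stop and matches the charged pump. I lift clear and look once more.

>>> servo_tool(
  moves=[
    {"dx": -0.5, "dy": 0, "dz": 0, "wx": 0, "wy": 0, "wz": 0, "gripper": -1},
    {"dx": -1, "dy": 0, "dz": 0, "wx": 0, "wy": 0, "wz": 0, "gripper": -1},
    {"dx": -1, "dy": 0, "dz": 0, "wx": 0, "wy": 0, "wz": 0, "gripper": -1},
    {"dx": -0.5, "dy": 0, "dz": 0, "wx": 0, "wy": 0, "wz": 0, "gripper": -1},
    {"dx": 0, "dy": 0, "dz": 0, "wx": 0, "wy": 0, "wz": 0, "gripper": -1},
    {"dx": 0, "dy": 0, "dz": 0, "wx": 0, "wy": 0, "wz": 0, "gripper": -1},
    {"dx": 0, "dy": 0, "dz": 0, "wx": 0, "wy": 0, "wz": 0, "gripper": -1},
  ],
)

```text
time: 8.0
ee_pos: [0.5466, -0.2795, 0.237]
orientation: [-2.661, 1.568, 2.552]
contact_force: [-0.5, -0.0, 0.3]
gripper_width: 0.006
```

```bash
python3 - <<'E'
from workcell import telemetry, get_image
import cv2,numpy as np
a=get_image("scene")[:,:,::-1]
cv2.imwrite("pics/v8.png",a[150:350,50:550].repeat(1,0))
s=telemetry.observe();print(s['time'],s['ee_pos'],s['contact_force'])
E
```

```text
8.05 [ 0.54648234 -0.27945322  0.23686955] [-0.2959662  -0.19035628  0.13770716]
```

View pics/v8.png

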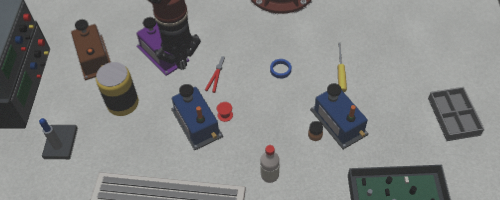

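The knob is up (crop (186,92)), pump_a's pin is out (198,115), pump_b is unchanged and nothing has moved.

```bash
python3 -c "
from workcell import robot
print(robot.job_done())"
```

```text
the job is handed in; nothing more can be done
None
```

Pump_a (the blue pump on the robot's right) is charged: its orange pin is fully out with the green band showing, and its knob is back up. I gave it five full strokes with the closed fingertips, each pressed to the stop at about 16–24 N and then fully released. The job was handed in at about 8 s, and no verdict was reported.

- **Pin height:** after stroke 4 the tip looked about 6 mm short of full by projection. The green band was already showing, and stroke 5 moved the pin no further. Its height above the housing also matched the charged pump, so I put the difference down to calibration and pixel-reading error.
- **Last picture:** the knob is up, the charged pump looks unchanged, and I saw no bystander out of place. The arm was about 90 mm above the knob with almost no contact force.

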